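# Hang the keyhole headstock template on its screw

## Robot

A 6-joint arm with a two-finger parallel gripper is mounted at the origin on the work surface. World frame = base frame: x ahead of the robot, y to its left, z up, the work surface at z = 0. Lengths are in m, angles in rad, forces in N, time in s.
With the tool pointing down it reaches from about 0.35 to 0.875 m from the base axis. Payload 15.5 kg.
Tool frame: the origin (TCP) lies at the very end of the fingers, on their centre line; the grasp point (between the pads) lies 19 mm behind it; z points along the fingers, y is the line along which they close (so a half turn about z gives the same grasp; the last joint's range is limited). The gripper opens to 85 mm and grips with 20 to 120 N. Pads are 22 mm wide; open, the fingers measure 114 mm over their backs; the gripper's body (76 mm by 85 mm) begins 54 mm behind the grasp point. The pads swing forward as they close: fully open they stand 13 mm farther back than shut.
Start: joints at [-1.371, 0.494, 1.345, -0, 1.302, -0.096], TCP at [0.182, -0.598, 0.231] pointing down, gripper open.
Joint ranges: [-2.91, 2.91], [-0.82, 2.16], [0.22, 2.67], [-1.22, 4.37], [0.12, 2.79], [-3.08, 3.08]. Speed limits (rad/s): [1.89, 1.89, 2.57, 3.01, 3.01, 3.01].

## Interface

Orientations are given as a rotation vector (axis times angle).
In Python, from cell import env gives the robot as it stands.
- The arm moves only by the tool step_arm, never from a script. Its argument "plan" is a list of rows, each a list of 6 numbers: the shift along the tool's x, y, z normalised to -1 to 1, where 1 is 2 cm, then the turn, a rotation vector about the tool's x, y, z normalised to -1 to 1, where 1 is 8 degrees. In form: [[dx, dy, dz, wx, wy, wz], ...]. A call has 1 to 10 rows; each row shifts and turns the commanded pose from where the row before left it, along the tool's axes as they then stand; what a row does not reach is not made up. A row lasts 1/8 s, in which the tool goes at most 62.5 mm and 10.7 degrees, less where a joint would pass 70% of its speed; a pose out of reach is approached as far as the arm can. A call with a number of a shift or a turn outside -1 to 1 is refused whole. A call with a gripper value outside its range is refused whole. "claw" is the closure, from 0 (fully open) to 1 (shut), set as the call begins (left out, the last holds). The fingers move at their own pace and stop on an object; "grip_force" is the grip in N (left out, the last holds). Time passes only in rows, so rows that do not move let the fingers close. It gives the time, the measured TCP pose, the force, the opening and the grip force at its end, in the units of the state.
- env.get_obs(): the state, without advancing time (a new reading comes with each control period).
- env.grab_frame(name): name is "side" or "top" or "wrist"; returns (picture, depth): 400x640x3 uint8, blue, green, red; 400x640 float32, m along the optical axis (not along the pixel's ray), 0 where there is no reading.
- env.calibration(name): a dict with "fov_y" (degrees; the focal length in pixels is half the picture's height over the tangent of half this angle, whatever the lens; pixels are square), "cx", "cy" (the principal point, pixels), "R" (3x3) and "t" (3): a world point X has camera coordinates R X + t; the wrist camera has in their place "T_tool_cam" (4x4, takes a point from camera to tool coordinates, whose origin is the TCP and whose axes are the flange's). Camera axes: x right, y down, z forward; pixel columns grow to the right and rows downward; lengths in m; the calibration is good to about 2 mm. The wrist camera is an equidistant fisheye: a pixel r from the principal point sees the ray r / f radians off the axis. A picture is of the moment at which its call begins: read the wrist's pose just before it. calibration takes no time and is no camera call.
- env.hand_in(): hands the job in; it is judged then, once.
The state is a dict: "time_s": time; "joint_positions": joint angles; "joint_velocities": joint speeds; "tau": joint torques, N m; "eef_pos": TCP position; "tcp_rot": TCP orientation; "contact_force": force on the tool from outside, world axes, zero at the start; "wrist_torque": the same for the moment, N m; "opening": finger opening in m; "grasp_force": force on a finger pad.
Only numpy, scipy, OpenCV 4.12 (cv2) and the standard library are available. Lean on these libraries where they do the work, as an engineer would, in place of code of your own. Each camera call takes 0.05 s, during which the arm holds its last target. There are 200 camera calls.

## Task

Of the two plywood guitar templates standing in the bench rack, take the one with the keyhole slot and hang it on the round-headed screw of the little tool board: pass the wide part of the keyhole over the screw head, then bring the template down until the screw sits at the top of the narrow slot, and let go so that it hangs straight. Leave the other template in the rack.

Things in the scene. Friction and masses are not known exactly. Their poses are not given: they have to be found in the camera images.
- template: The one to hang: plywood plate 10 mm thick (x), 100 wide (y), 235 tall (z), headstock shape: sloping shoulders, then a neck stub 45 wide at z 175-235 to grip from above. About 0.15 kg, front and back alike. Origin: centre of underside, z up. It stands in the groove of a fixed wooden rack, left or right of the other; groove floor 12 mm, walls 52 mm above the bench: lift 45 mm to clear.
- slot_end (a point): Closed upper end of the template's keyhole, 125 mm above its origin, y = 0, mid-thickness; axes as the template's. Below it the keyhole (through, centred at y = 0) is a slot 14 mm wide down to template z = 100, widens like a funnel to z = 75, and is 44 mm wide at z 48-75. Once hung it lies about 4 mm above screw_neck.
- screw_neck (a point): Middle of the neck of the steel screw in a fixed upright board, 165 mm above the bench. x: along the screw, out of the board, away from the robot; z up. Neck 8 mm thick, from the board face (x = -12) to the head (x = 12 to 17), a disc 22 mm across. Board 280 wide, 18 thick, top 25 mm above the screw. A headless dowel, 14 thick, 30 long, is some 145 mm beside it: not to be used.
- other_template: The one to leave alone: same plywood, thickness, width, height and neck stub, but square shoulders and only a plain round hole, 44 mm across, centred 90 mm up. Its middle is about 125 mm from the other's, in the same groove. Origin: centre of underside, z up.

How it is judged:
By the outcome, as a careful person would: the job done as asked, in the order asked, and still so for the second after the job is handed in, with the robot touching nothing.
It also fails if it takes over 42 s, if anything falls off the work surface, if the arm or the gripper's body presses on something with over 40 N, if the wrist force passes 120 N, or if a joint passes its speed limit or range.

## Working session

There is one attempt and no reset: what is moved stays moved. The work goes in short steps, Python scripts to look and compute and a tool call to move; the robot and the scene stay as the last step left them, time stands still between calls to the robot, and variables do not carry over. Pictures are saved under pics/ and viewed, at most 10 in all, crops included, and the job is handed in when it is done.

Besides the shell and the picture viewer there is one more tool, called after "Request:" as name([rows], argument=value, ...), one row to a line, values as JSON. step_arm: Moves the arm, as the interface text tells. Its arguments: {"type":"object","properties":{"plan":{"type":"array","items":{"type":"array","items":{"type":"number"}}},"claw":{"type":"number"},"grip_force":{"type":"number"}},"required":["plan"]}

```bash
mkdir -p pics
cat > h.py <<'E'
import numpy as np, cv2
from cell import env
from scipy.spatial.transform import Rotation as Ro
def cloud(n):
    c=env.calibration(n); im,d=env.grab_frame(n)
    f=200/np.tan(np.radians(c['fov_y'])/2)
    v,u=np.mgrid[:400,:640]
    P=np.dstack([(u-c['cx'])/f*d,(v-c['cy'])/f*d,d])
    W=(P-np.array(c['t']))@np.array(c['R'])
    W[d==0]=np.nan
    return im,d,W
E
python3 - <<'E'
from h import *
o=env.get_obs();print(o)
for n in('side','top'):
    im,d,W=cloud(n); np.savez(n+'.npz',im=im,W=W,d=d)
    cv2.imwrite(f'pics/{n}.png',im); c=env.calibration(n); print(n,c['fov_y'],-np.array(c['R']).T@c['t'],np.array(c['R'])[2])
E
```

```text
{'time_s': 0.0, 'joint_positions': array([-1.37051597e+00,  4.94200761e-01,  1.34609983e+00,  2.11014319e-05,
        1.30250991e+00, -9.55150203e-02]), 'joint_velocities': array([ 8.09936071e-04,  1.65630831e-03, -4.70791647e-04,  2.58687211e-04,
       -1.32081529e-03, -3.60530127e-05]), 'tau': array([-1.45836122e-03, -8.82158732e+01, -3.83868027e+01, -8.49251182e-05,
        1.01367105e-02, -7.35604635e-05]), 'eef_pos': array([ 0.18211951, -0.59751598,  0.23069993]), 'tcp_rot': array([-3.10609341e+00, -4.62754192e-01,  6.82239721e-05]), 'contact_force': array([ 0.21432961,  0.27722915, -0.31818803]), 'wrist_torque': array([-0.02300301,  0.06748595,  0.00612649]), 'grasp_force': 0.0, 'opening': 0.08587860566891752}
side 48.550876112796885 [0.29237122 0.47245831 0.72705971] [ 0.28956823 -0.58995895 -0.75372321]
top 43.61367480920433 [0.37392025 0.01302182 1.14784056] [ 1.44817469e-01  5.50568006e-04 -9.89458234e-01]
```

View pics/side.png

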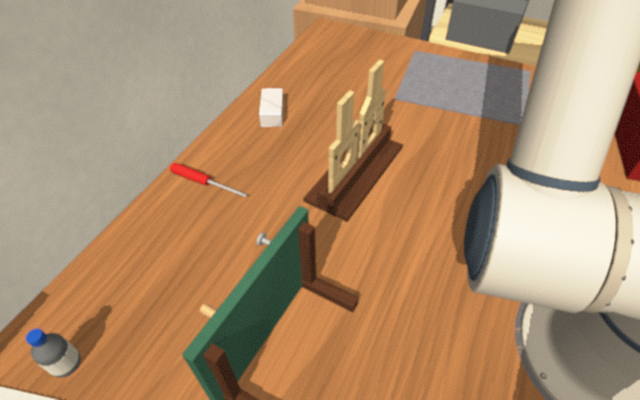

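View pics/top.png

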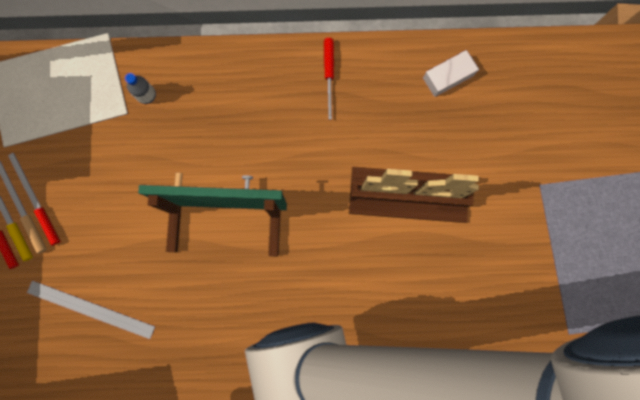

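The side view shows the two templates in the rack (neck stubs at about (346,100) and (376,70)), and the screw head at (262,239). The top view has the templates at columns 365-415 and 420-480, the screw at (248,182) and the dowel at (178,180).

Run:
```python
from h import *
S=np.load('side.npz');T=np.load('top.npz')
cv2.imwrite('pics/crop.png',cv2.resize(S['im'][50:220,300:420],None,fx=3.5,fy=3.5,interpolation=cv2.INTER_CUBIC))
for n,A in(('side',S),('top',T)):
    W=A['W'];im=A['im'];h=cv2.cvtColor(im,cv2.COLOR_BGR2HSV)
    ply=(W[...,2]>.19)&(W[...,2]<.27)&(W[...,1]<-.02)&(W[...,1]>-.4)&(W[...,0]>.3)&(W[...,0]<.75)
    ply=ply&(h[...,0]>14)&(h[...,0]<35)
    k,l,st,c=cv2.connectedComponentsWithStats(ply.astype(np.uint8))
    for i in range(1,k):
        if st[i,4]>15:
            p=W[l==i]; print(n,'ply',c[i],st[i,4],p.mean(0).round(4),np.percentile(p,[2,98],axis=0).round(4).tolist())
            q=p[p[:,2]>p[:,2].max()-.012]; print('  top',q.mean(0).round(4),q.min(0).round(4),q.max(0).round(4))
    g=(h[...,0]>60)&(h[...,0]<95)&(h[...,1]>80)&(W[...,2]>.05)&(W[...,0]>.3)&(W[...,0]<.75)
    p=W[g];print(n,'board',np.percentile(p,[1,99],axis=0).round(4).tolist())
    q=p[p[:,2]>p[:,2].max()-.012];q=q
    a=np.polyfit(q[:,1],q[:,0],1);print('  top edge x=a y+b',a,q.min(0),q.max(0))
W=T['W']; print('top screw');print(W[172:190,248].round(3).tolist());print(W[178,240:257].round(3).tolist())
W=S['W']; print('side screw');print(W[239,254:274].round(3).tolist())
```

```text
side ply [375.36180905  77.86180905] 398 [ 0.5314 -0.2596  0.2234] [[0.5263, -0.2868, 0.1913], [0.5404, -0.2421, 0.2474]]
  top [ 0.5323 -0.262   0.2439] [ 0.5263 -0.2888  0.2361] [ 0.541  -0.241   0.2481]
side ply [345.01012146 109.7611336 ] 494 [ 0.5442 -0.1393  0.2241] [[0.539, -0.1664, 0.1916], [0.5532, -0.1213, 0.2474]]
  top [ 0.5452 -0.142   0.2441] [ 0.5382 -0.1696  0.2361] [ 0.5537 -0.1213  0.2481]
side board [[0.5134, 0.0902, 0.0526], [0.5413, 0.3546, 0.1915]]
  top edge x=a y+b [0.06712423 0.5121529 ] [0.51145234 0.07788963 0.1808714 ] [0.54487819 0.35500292 0.19287048]
top ply [396.62542955 174.66323024] 291 [ 0.545  -0.1436  0.2315] [[0.5399, -0.166, 0.1924], [0.5532, -0.1225, 0.2488]]
  top [ 0.5466 -0.1447  0.2458] [ 0.539  -0.1677  0.2385] [ 0.5536 -0.1221  0.2501]
top ply [461.22977346 179.54692557] 309 [ 0.5326 -0.2632  0.231 ] [[0.5274, -0.2875, 0.193], [0.5406, -0.2433, 0.2488]]
  top [ 0.534  -0.2657  0.2458] [ 0.5274 -0.2886  0.2391] [ 0.5411 -0.2433  0.251 ]
top board [[0.512, 0.0761, 0.0542], [0.5417, 0.3451, 0.1933]]
  top edge x=a y+b [0.06745405 0.51365181]
[... 635 characters left out ...]
, 0.168], [0.558, 0.144, 0.169], [0.558, 0.141, 0.17], [0.558, 0.14, 0.168], [0.559, 0.138, 0.165], [0.558, 0.135, 0.17], [0.558, 0.133, 0.171], [0.59, 0.152, -0.0], [0.589, 0.149, 0.004], [0.59, 0.148, -0.002], [0.59, 0.145, -0.002]]
side screw
[[0.653, 0.054, -0.001], [0.652, 0.052, -0.003], [0.649, 0.052, -0.0], [0.564, 0.15, 0.17], [0.561, 0.151, 0.172], [0.56, 0.151, 0.173], [0.558, 0.15, 0.173], [0.558, 0.147, 0.17], [0.558, 0.146, 0.169], [0.557, 0.145, 0.168], [0.554, 0.145, 0.17], [0.554, 0.144, 0.168], [0.552, 0.143, 0.169], [0.551, 0.143, 0.168], [0.628, 0.041, -0.003], [0.625, 0.041, -0.0], [0.624, 0.04, -0.001], [0.621, 0.039, -0.0], [0.619, 0.039, 0.001], [0.533, 0.151, 0.189]]
```

View pics/crop.png

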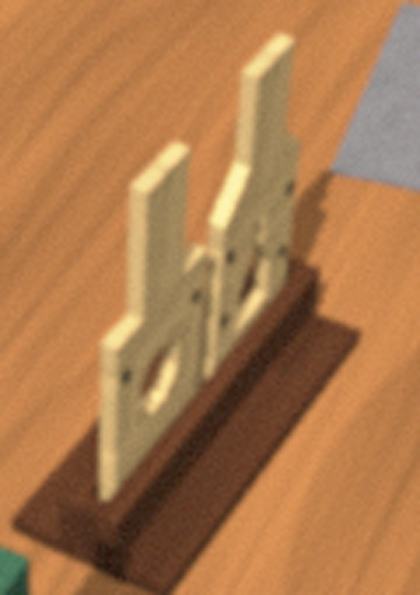

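The crop shows the near template (left) with square shoulders and a round hole at (160,385). The far one (right, y ≈ -0.265) has sloping shoulders and the keyhole at (258,270), so that is the one to take.

First I turn so the fingers close across its thickness, and rise.

Request:
step_arm([
  [0,0,-1,0,0,-1],
  [0,0,-1,0,0,-1],
  [0,0,-1,0,0,-1],
  [0,0,-1,0,0,-1],
  [0,0,-1,0,0,-1],
  [0,0,0,0,0,-1],
  [0,0,0,0,0,-1],
  [0,0,0,0,0,-1],
  [0,0,0,0,0,-0.4],
  [0,0,0,0,0,0],
], claw=0, grip_force=50)

```text
time_s: 1.35
eef_pos: [0.1821, -0.5977, 0.3309]
tcp_rot: [-2.332, -2.104, -0.001]
contact_force: [-0.1, -0.1, 0.7]
opening: 0.0855
grasp_force: 0.0
```

```bash
cat >> h.py <<'E'
def rel(p,yaw=None):
    "shift to world TCP p in tool axes, units of 2 cm; turn to bring tool x to heading yaw(deg), units of 8 deg"
    o=env.get_obs();R=Ro.from_rotvec(o['tcp_rot']).as_matrix()
    print('tcp',o['eef_pos'].round(4),'Rx',R[:,0].round(4),'Rz',R[:,2].round(4),'units',(R.T@(np.array(p)-o['eef_pos'])/.02).round(2),'t',o['time_s'],'f',o['contact_force'].round(1),'op',o['opening'],'gf',o['grasp_force'])
    if yaw is not None:
        c,s=np.cos(np.radians(yaw)),np.sin(np.radians(yaw))
        D=np.array([[c,s,0],[s,-c,0],[0,0,-1]]).T
        print('turn',(np.degrees(Ro.from_matrix(R.T@D).as_rotvec())/8).round(3))
E
python3 - <<'E'
from h import *
rel([.5335,-.2645,.31],84.1)
E
```

```text
tcp [ 0.1821 -0.5977  0.3309] Rx [1.024e-01 9.947e-01 7.000e-04] Rz [-1.e-04  7.e-04 -1.e+00] units [18.37 15.77  1.06] t 1.35 f [-0.1 -0.1  0.7] op 0.08553309738667257 gf 0.0
turn [-0.001 -0.005  0.003]
```

Request:
step_arm([
  [1,0.9,0,0,0,0],
  [1,0.9,0,0,0,0],
  [1,0.9,0,0,0,0],
  [1,0.9,0,0,0,0],
  [1,0.9,0,0,0,0],
  [1,0.9,0,0,0,0],
  [1,0.9,0,0,0,0],
  [1,0.9,0,0,0,0],
  [1,0.9,0,0,0,0],
  [1,0.9,0,0,0,0],
])

```text
time_s: 2.6
eef_pos: [0.3822, -0.4165, 0.3311]
tcp_rot: [-2.334, -2.103, -0.0]
contact_force: [0.3, -0.3, -0.3]
opening: 0.0847
grasp_force: 0.0
```

Request:
step_arm([
  [1,0.8,0,0,0,0],
  [1,0.8,0,0,0,0],
  [1,0.8,0,0,0,0],
  [1,0.8,0,0,0,0],
  [1,0.8,0,0,0,0],
  [1,0.8,0,0,0,0],
  [1,0.8,0,0,0,0],
  [1,0.8,0,0,0,0],
  [0.4,0.4,0,0,0,0],
  [0,0,0,0,0,0],
])

```text
time_s: 3.85
eef_pos: [0.5342, -0.2639, 0.3311]
tcp_rot: [-2.332, -2.105, 0.0]
contact_force: [-0.2, -0.5, -0.8]
opening: 0.0854
grasp_force: 0.0
```

Run:
```python
from h import *
rel([.5335,-.2645,.207],84.1)
im,d=env.grab_frame('wrist');cv2.imwrite('pics/w1.png',im);np.save('w1.npy',d)
c=env.calibration('wrist');print(c);np.save('wi.npy',im)
```

```text
tcp [ 0.5342 -0.2639  0.3311] Rx [0.1019 0.9948 0.    ] Rz [-3.e-04  1.e-04 -1.e+00] units [-0.04 -0.03  6.2 ] t 3.85 f [-0.2 -0.5 -0.8] op 0.08544537143306623 gf 0.0
turn [-0.002 -0.     0.007]
{'fov_y': 65.70646984690485, 'cx': 319.996950909744, 'cy': 198.23004524304514, 'T_tool_cam': array([[-1.04438677e-04, -9.51034886e-01, -3.09083539e-01,
         7.90239932e-02],
       [ 9.99999750e-01, -3.15556557e-04,  6.33054236e-04,
        -2.02882789e-04],
       [-6.99590001e-04, -3.09083395e-01,  9.51034681e-01,
        -1.43725202e-01],
       [ 0.00000000e+00,  0.00000000e+00,  0.00000000e+00,
         1.00000000e+00]])}
```

View pics/w1.png

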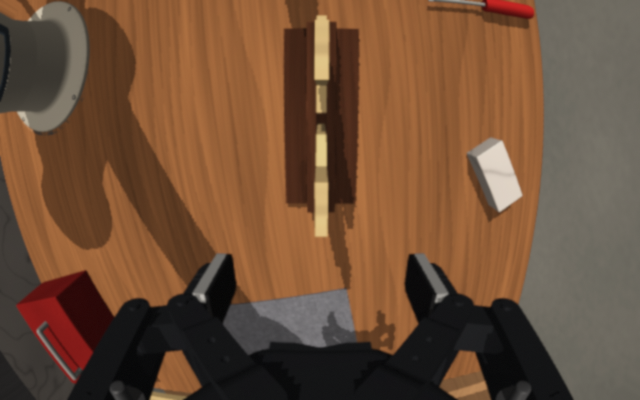

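The wrist view shows the keyhole template's stub top at about (321,205), centred laterally between the fingers (212 and 428). I go down and grip.

Request:
step_arm([
  [-0.05,0,1,0,0,0],
  [0,0,1,0,0,0],
  [0,0,1,0,0,0],
  [0,0,1,0,0,0],
  [0,0,1,0,0,0],
  [0,0,0.8,0,0,0],
  [0,0,0.4,0,0,0],
  [0,0,0,0,0,0],
])

```text
time_s: 4.9
eef_pos: [0.5337, -0.2651, 0.2071]
tcp_rot: [-2.332, -2.104, 0.0]
contact_force: [0.2, 0.4, 0.7]
opening: 0.085
grasp_force: 0.0
```

Request:
step_arm([
  [0,0,0,0,0,0],
  [0,0,0,0,0,0],
  [0,0,0,0,0,0],
  [0,0,0,0,0,0],
  [0,0,0,0,0,0],
  [0,0,0,0,0,0],
  [0,0,0,0,0,0],
  [0,0,0,0,0,0],
  [0,0,0,0,0,0],
  [0,0,0,0,0,0],
], claw=1, grip_force=50)

```text
time_s: 6.15
eef_pos: [0.5341, -0.2651, 0.2075]
tcp_rot: [2.332, 2.105, 0.0]
contact_force: [0.0, 0.5, 5.7]
opening: 0.0092
grasp_force: 49.6
```

Request:
step_arm([
  [0,0,-0.5,0,0,0],
  [0,0,-0.5,0,0,0],
  [0,0,-0.6,0,0,0],
  [0,0,-0.6,0,0,0],
  [0,0,-0.6,0,0,0],
  [0,0,-0.6,0,0,0],
  [0,0,-0.6,0,0,0],
  [0,0,-0.6,0,0,0],
  [0,0,0,0,0,-0.25],
  [0,0,0,0,0,0],
])

```text
time_s: 7.4
eef_pos: [0.5338, -0.2649, 0.2989]
tcp_rot: [-2.293, -2.146, 0.0]
contact_force: [0.2, -0.9, -2.1]
opening: 0.0095
grasp_force: 48.9
```

Run:
```python
from h import *
rel([.61,.10,.2985],86.14)
```

```text
tcp [ 0.5338 -0.2649  0.2989] Rx [6.610e-02 9.978e-01 3.000e-04] Rz [-5.e-04  3.e-04 -1.e+00] units [18.46  2.59  0.02] t 7.4 f [ 0.2 -0.9 -2.1] op 0.009500059235915695 gf 48.88025522232056
turn [-0.004 -0.002  0.009]
```

Request:
step_arm([
  [0,0.6,0,0,0,0],
  [0,0.9,0,0,0,0],
  [0,0.9,0,0,0,0],
  [0,0.2,0,0,0,0],
  [0.5,0,0,0,0,0],
  [1,0,0,0,0,0],
  [1,0,0,0,0,0],
  [1,0,0,0,0,0],
  [1,0,0,0,0,0],
  [1,0,0,0,0,0],
])

```text
time_s: 8.65
eef_pos: [0.5933, -0.1572, 0.2994]
tcp_rot: [2.295, 2.146, 0.0]
contact_force: [-1.2, -0.3, -2.4]
opening: 0.0091
grasp_force: 49.0
```

Request:
step_arm([
  [1,0,0,0,0,0],
  [1,0,0,0,0,0],
  [1,0,0,0,0,0],
  [1,0,0,0,0,0],
  [1,0,0,0,0,0],
  [1,0,0,0,0,0],
  [1,0,0,0,0,0],
  [1,0,0,0,0,0],
  [1,0,0,0,0,0],
  [1,0,0,0,0,0],
])

```text
time_s: 9.9
eef_pos: [0.6068, 0.0421, 0.2993]
tcp_rot: [2.295, 2.146, 0.0]
contact_force: [-0.6, 0.1, -2.1]
opening: 0.0095
grasp_force: 49.0
```

Request:
step_arm([
  [1,0,0,0,0,0],
  [1,0,0,0,0,0],
  [0.5,0,0,0,0,0],
  [0,0,0,0,0,0],
  [0,0,0,0,0,0],
])

```text
time_s: 10.52
eef_pos: [0.61, 0.0902, 0.2993]
tcp_rot: [2.295, 2.145, -0.0]
contact_force: [-0.4, 1.2, -1.7]
opening: 0.0095
grasp_force: 49.0
```

Run:
```python
from h import *
rel([.578,.1425,.2985],86.14)
for n in('side','top'):
    im,d,W=cloud(n); np.savez(n+'2.npz',im=im,W=W,d=d)
    h=cv2.cvtColor(im,cv2.COLOR_BGR2HSV)
    m=(W[...,0]>.585)&(W[...,0]<.65)&(W[...,1]>0)&(W[...,1]<.25)&(W[...,2]>.09)&(W[...,2]<.29)&(h[...,0]>14)&(h[...,0]<35)
    p=W[m];print(n,m.sum(),np.percentile(p,[1,50,99],axis=0).round(4).tolist())
    for z0 in np.arange(.1,.29,.02):
        q=p[abs(p[:,2]-z0)<.006]
        if len(q)>3: print(z0.round(3),np.percentile(q[:,1],[2,98]).round(4),np.percentile(q[:,0],[5,50,95]).round(4))
im=np.load('side2.npz')['im'];cv2.imwrite('pics/s2.png',cv2.resize(im[130:400,120:420],None,fx=2,fy=2,interpolation=cv2.INTER_CUBIC))
```

```text
tcp [0.61   0.0902 0.2993] Rx [ 6.750e-02  9.977e-01 -2.000e-04] Rz [-1.e-04 -2.e-04 -1.e+00] units [ 2.5  -1.77  0.04] t 10.525 f [-0.4  1.2 -1.7] op 0.00952387897290363 gf 48.97416830062866
turn [-0.     0.002 -0.001]
side 3370 [[0.6004, 0.0408, 0.1063], [0.6051, 0.0991, 0.2087], [0.6164, 0.1394, 0.2875]]
0.1 [0.0415 0.1384] [0.6012 0.6046 0.6087]
0.12 [0.0428 0.1392] [0.6011 0.6047 0.6117]
0.14 [0.0429 0.1395] [0.6011 0.6048 0.6128]
0.16 [0.0423 0.1397] [0.6008 0.6061 0.6141]
0.18 [0.0418 0.1393] [0.6008 0.6058 0.6136]
0.2 [0.0409 0.1393] [0.6009 0.6051 0.6124]
0.22 [0.0409 0.1389] [0.6008 0.6052 0.6123]
0.24 [0.0414 0.139 ] [0.6009 0.6046 0.6126]
0.26 [0.0463 0.1372] [0.6017 0.6054 0.6147]
0.28 [0.0678 0.1157] [0.6026 0.6047 0.614 ]
top 541 [[0.6026, 0.0591, 0.1065], [0.6052, 0.0825, 0.2064], [0.6162, 0.1379, 0.2859]]
0.1 [0.0946 0.1047] [0.6055 0.6059 0.606 ]
0.12 [0.0632 0.1358] [0.6033 0.6055 0.6079]
0.14 [0.0606 0.1027] [0.6024 0.6043 0.606 ]
0.16 [0.06   0.1019] [0.6028 0.6061 0.6101]
0.18 [0.059  0.1372] [0.6027 0.6033 0.6083]
0.2 [0.0637 0.1379] [0.6028 0.6042 0.6083]
0.22 [0.0629 0.1372] [0.6028 0.604  0.6087]
0.24 [0.0639 0.138 ] [0.6033 0.6047 0.6081]
0.26 [0.0623 0.137 ] [0.6031 0.608  0.6165]
0.28 [0.0606 0.0827] [0.6032 0.6044 0.6112]
```

View pics/s2.png

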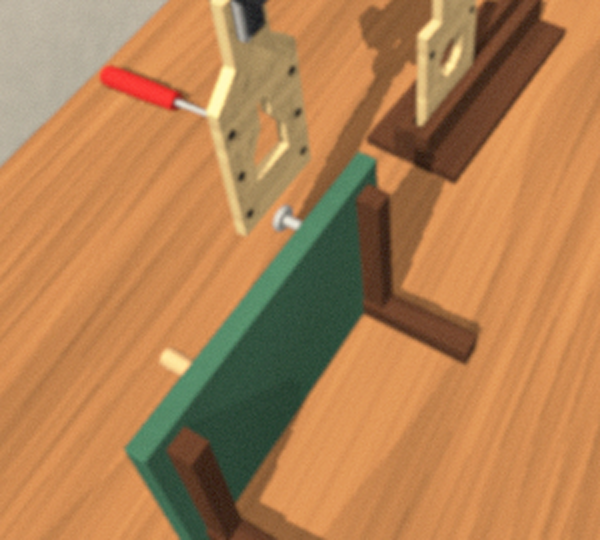

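The crop shows the template upright in the gripper with its keyhole at (268,140), to the right of the screw head at (282,218). It hangs straight and its centre matches the TCP.

Run:
```python
from h import *
W=np.load('top.npz')['W']
for r in range(176,188):
    q=W[r,235:262]; q=q[(abs(q[:,2]-.165)<.015)]
    if len(q): print(r,len(q),q[:,1].min().round(4),q[:,1].max().round(4),q.mean(0).round(4))
W=np.load('side2.npz')['W'];m=(abs(W[...,2]-.167)<.017)&(abs(W[...,1]-.142)<.02)&(W[...,0]>.55)&(W[...,0]<.57);p=W[m];print(m.sum(),np.percentile(p,[2,50,98],axis=0).round(4).tolist())
rel([.580,.141,.2985])
```

```text
176 11 0.1337 0.1531 [0.5614 0.1429 0.1731]
177 11 0.1339 0.1533 [0.5594 0.143  0.1726]
178 11 0.1334 0.1541 [0.5584 0.1437 0.1676]
179 6 0.1389 0.1477 [0.5569 0.1432 0.1642]
180 4 0.1419 0.1483 [0.5545 0.1448 0.1669]
181 4 0.1415 0.1476 [0.5522 0.1447 0.1682]
182 4 0.1419 0.1476 [0.5502 0.1447 0.1683]
183 3 0.1441 0.1478 [0.5484 0.1458 0.167 ]
184 4 0.1417 0.1474 [0.546  0.1446 0.1692]
185 4 0.1421 0.1481 [0.5443 0.1448 0.1674]
186 4 0.1421 0.1479 [0.5423 0.1449 0.1672]
187 4 0.1422 0.1479 [0.5401 0.1448 0.1679]
103 [[0.5508, 0.135, 0.159], [0.5581, 0.1471, 0.1689], [0.5624, 0.1551, 0.1759]]
tcp [0.6101 0.0901 0.2993] Rx [ 6.790e-02  9.977e-01 -2.000e-04] Rz [ 0.e+00 -2.e-04 -1.e+00] units [ 2.44 -1.67  0.04] t 10.625 f [-0.2  0.4 -1.9] op 0.00957484145780967 gf 48.97424519062042
```

Request:
step_arm([
  [0.8,0,0.25,0,0,0],
  [0.9,0,0,0,0,0],
  [0.7,0,0,0,0,0],
  [0.08,-0.5,0,0,0,0],
  [0,-0.7,0,0,0,0],
  [0,-0.37,0,0,0,0],
  [0,0,0,0,0,0],
  [0,0,0,0,0,0],
])

```text
time_s: 11.62
eef_pos: [0.5823, 0.1421, 0.2944]
tcp_rot: [2.295, 2.145, 0.001]
contact_force: [0.0, 0.9, -1.8]
opening: 0.0094
grasp_force: 49.0
```

Run:
```python
from h import *
rel([.545,.1443,.294],86.14)
im,d,W=cloud('side')
h=cv2.cvtColor(im,cv2.COLOR_BGR2HSV)
m=(W[...,0]>.57)&(W[...,0]<.6)&(W[...,1]>.05)&(W[...,1]<.25)&(W[...,2]>.08)&(W[...,2]<.29)&(h[...,0]>14)&(h[...,0]<35)
p=W[m]
for z0 in np.arange(.12,.24,.02):
    q=p[abs(p[:,2]-z0)<.006]; print(z0.round(3),np.percentile(q[:,1],[2,98]).round(4),np.percentile(q[:,0],[5,50,95]).round(4))
cv2.imwrite('pics/s3.png',cv2.resize(im[130:330,170:420],None,fx=3,fy=3,interpolation=cv2.INTER_CUBIC))
```

```text
tcp [0.5823 0.1421 0.2944] Rx [6.750e-02 9.977e-01 1.000e-04] Rz [ 5.e-04  0.e+00 -1.e+00] units [-0.01 -1.87  0.02] t 11.625 f [ 0.   0.9 -1.8] op 0.009431493893529921 gf 48.97905707359314
turn [ 0.003 -0.    -0.001]
0.12 [0.0935 0.1908] [0.5731 0.5775 0.5841]
0.14 [0.0936 0.1908] [0.5734 0.5781 0.5856]
0.16 [0.093  0.1908] [0.5732 0.5786 0.5863]
0.18 [0.0929 0.1912] [0.5731 0.5779 0.5859]
0.2 [0.0949 0.1909] [0.5733 0.5774 0.5854]
0.22 [0.0951 0.191 ] [0.5731 0.5774 0.5845]
```

View pics/s3.png

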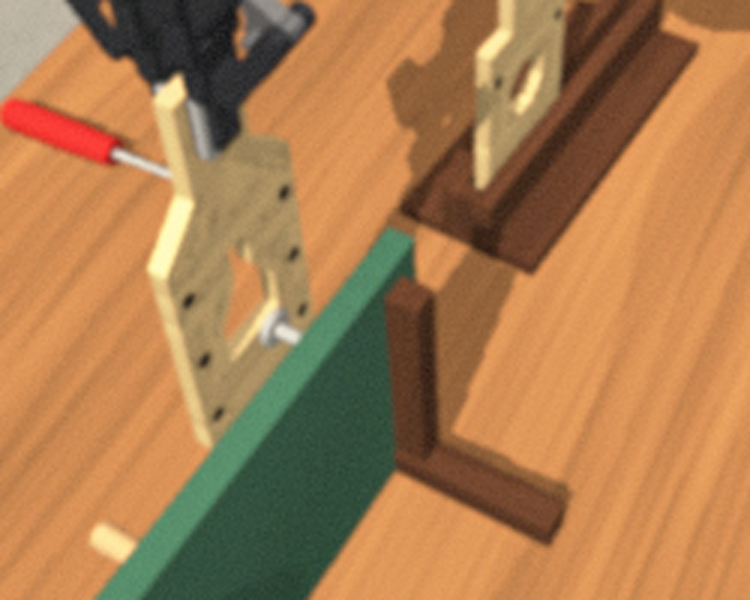

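The crop shows the screw head at (272,328) directly in front of the wide opening, around (248,305). I insert along the screw.

Request:
step_arm([
  [0,-0.4,0,0,0,0],
  [0,-0.4,0,0,0,0],
  [0,-0.4,0,0,0,0],
  [0,-0.4,0,0,0,0],
  [0,-0.27,0,0,0,0],
  [0,0,0,0,0,0],
  [0,0,0,0,0,0],
])

```text
time_s: 12.55
eef_pos: [0.5449, 0.1448, 0.2943]
tcp_rot: [2.295, 2.145, 0.0]
contact_force: [-0.1, 0.5, -1.3]
opening: 0.0096
grasp_force: 49.0
```

Request:
step_arm([
  [0,0,0.3,0,0,0],
  [0,0,0.3,0,0,0],
  [0,0,0.3,0,0,0],
  [0,0,0.3,0,0,0],
  [0,0,0.3,0,0,0],
  [0,0,0.3,0,0,0],
  [0,0,0,0,0,0],
  [0,0,0,0,0,0],
])

```text
time_s: 13.55
eef_pos: [0.5448, 0.1448, 0.2584]
tcp_rot: [2.295, 2.145, 0.0]
contact_force: [-0.3, -0.2, -1.9]
opening: 0.0098
grasp_force: 49.0
```

Run:
```python
from h import *
rel([.545,.1443,.239],86.14)
im,d,W=cloud('top')
cv2.imwrite('pics/t4.png',cv2.resize(im[130:230,180:320],None,fx=5,fy=5,interpolation=cv2.INTER_CUBIC))
```

```text
tcp [0.5448 0.1448 0.2584] Rx [6.720e-02 9.977e-01 1.000e-04] Rz [ 3.e-04  0.e+00 -1.e+00] units [-0.03  0.01  0.97] t 13.55 f [-0.3 -0.2 -1.9] op 0.00980321764969623 gf 48.950409293174744
turn [ 0.002 -0.     0.001]
```

View pics/t4.png

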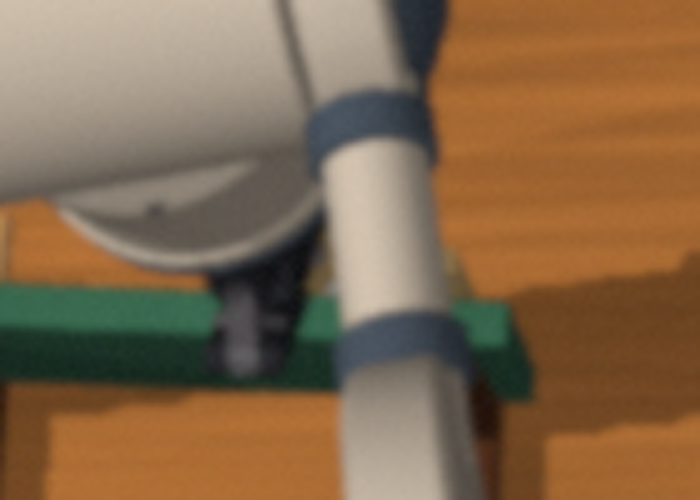

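The arm hides the plate in the top view, with only the finger over the board visible at (245,330). The forces show no contact, so I keep lowering gently.

Request:
step_arm([
  [0,0,0.2,0,0,0],
  [0,0,0.2,0,0,0],
  [0,0,0.2,0,0,0],
  [0,0,0.2,0,0,0],
  [0,0,0,0,0,0],
  [0,0,0,0,0,0],
])

```text
time_s: 14.35
eef_pos: [0.5448, 0.1448, 0.2423]
tcp_rot: [2.295, 2.146, 0.0]
contact_force: [0.3, 0.5, -1.7]
opening: 0.0097
grasp_force: 49.0
```

Request:
step_arm([
  [0,0,0.05,0,0,0],
  [0,0,0.05,0,0,0],
  [0,0,0.05,0,0,0],
  [0,0,0,0,0,0],
  [0,0,0,0,0,0],
])

```text
time_s: 14.98
eef_pos: [0.5448, 0.1448, 0.2394]
tcp_rot: [2.295, 2.145, 0.0]
contact_force: [0.9, 0.3, 0.9]
opening: 0.009
grasp_force: 49.4
```

Request:
step_arm([
  [0,0,0.04,0,0,0],
  [0,0,0,0,0,0],
  [0,0,0,0,0,0],
])

```text
time_s: 15.35
eef_pos: [0.545, 0.1449, 0.2392]
tcp_rot: [2.294, 2.145, 0.001]
contact_force: [-2.1, -1.1, 10.0]
opening: 0.0092
grasp_force: 50.7
```

Run:
```python
from h import *
rel([.545,.1443,.239])
im,d,W=cloud('side')
h=cv2.cvtColor(im,cv2.COLOR_BGR2HSV)
m=(W[...,0]>.53)&(W[...,0]<.57)&(W[...,1]>.05)&(W[...,1]<.25)&(W[...,2]>.08)&(W[...,2]<.29)&(h[...,0]>14)&(h[...,0]<35)
p=W[m]
for z0 in np.arange(.1,.24,.02):
    q=p[abs(p[:,2]-z0)<.006]
    if len(q):print(z0.round(3),np.percentile(q[:,1],[2,98]).round(4),np.percentile(q[:,0],[5,50,95]).round(4))
cv2.imwrite('pics/s5.png',cv2.resize(im[130:330,170:420],None,fx=3,fy=3,interpolation=cv2.INTER_CUBIC))
```

```text
tcp [0.545  0.1449 0.2392] Rx [6.720e-02 9.977e-01 2.000e-04] Rz [ 1.e-03  1.e-04 -1.e+00] units [-0.03  0.    0.01] t 15.35 f [-2.1 -1.1 10. ] op 0.0092385161728805 gf 50.7402902841568
0.16 [0.1925 0.193 ] [0.5498 0.5517 0.5517]
0.18 [0.0974 0.1941] [0.5361 0.5398 0.5493]
0.2 [0.0983 0.1921] [0.5364 0.5403 0.5498]
0.22 [0.1216 0.1715] [0.5376 0.5398 0.549 ]
```

View pics/s5.png

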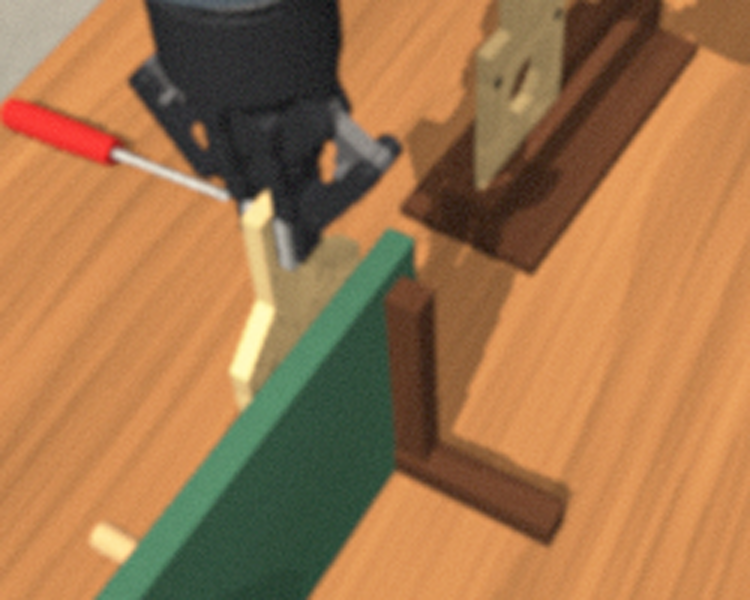

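The crop shows the plate behind the board's top edge at the screw (stub at (258,215)). The 10 N contact came at the predicted height, so the screw is at the slot's top. I release and retreat upwards.

Request:
step_arm([
  [0,0,-0.03,0,0,0],
  [0,0,0,0,0,0],
])

```text
time_s: 15.65
eef_pos: [0.5448, 0.1448, 0.2393]
tcp_rot: [2.295, 2.145, 0.001]
contact_force: [-0.7, 0.2, 4.4]
opening: 0.009
grasp_force: 49.9
```

Request:
step_arm([
  [0,0,0,0,0,0],
  [0,0,0,0,0,0],
  [0,0,0,0,0,0],
  [0,0,0,0,0,0],
  [0,0,0,0,0,0],
  [0,0,0,0,0,0],
  [0,0,0,0,0,0],
  [0,0,0,0,0,0],
], claw=0)

```text
time_s: 16.65
eef_pos: [0.5447, 0.1448, 0.2391]
tcp_rot: [2.295, 2.146, -0.0]
contact_force: [-0.3, 0.6, -0.5]
opening: 0.0853
grasp_force: 0.0
```

Request:
step_arm([
  [0,0,-0.5,0,0,0],
  [0,0,-1,0,0,0],
  [0,0,-1,0,0,0],
  [0,0,-1,0,0,0],
  [0,0,-1,0,0,0],
  [0,0,-1,0,0,0],
  [0,0,-1,0,0,0],
  [0,0,-0.5,0,0,0],
  [0,0,0,0,0,0],
  [0,0,0,0,0,0],
])

```text
time_s: 17.9
eef_pos: [0.5444, 0.1448, 0.3784]
tcp_rot: [-2.294, -2.145, 0.001]
contact_force: [0.9, 0.6, -0.3]
opening: 0.0855
grasp_force: 0.0
```

Run:
```python
from h import *
rel([.545,.1443,.239])
im,d,W=cloud('side')
h=cv2.cvtColor(im,cv2.COLOR_BGR2HSV)
m=(W[...,0]>.53)&(W[...,0]<.58)&(W[...,1]>.05)&(W[...,1]<.25)&(W[...,2]>.08)&(W[...,2]<.3)&(h[...,0]>14)&(h[...,0]<35)
p=W[m]
for z0 in np.arange(.16,.29,.02):
    q=p[abs(p[:,2]-z0)<.006]
    if len(q):print(z0.round(3),np.percentile(q[:,1],[2,98]).round(4),np.percentile(q[:,0],[5,50,95]).round(4))
print(p[:,2].max())
cv2.imwrite('pics/s6.png',cv2.resize(im[130:330,170:420],None,fx=3,fy=3,interpolation=cv2.INTER_CUBIC))
```

```text
tcp [0.5444 0.1448 0.3784] Rx [ 6.720e-02  9.977e-01 -2.000e-04] Rz [-1.1e-03 -2.0e-04 -1.0e+00] units [-0.02  0.04  6.97] t 17.9 f [ 0.9  0.6 -0.3] op 0.08550680952186397 gf 0.0
0.16 [0.1934 0.1942] [0.5486 0.5507 0.5519]
0.18 [0.0941 0.1932] [0.5359 0.5398 0.549 ]
0.2 [0.1004 0.1915] [0.5363 0.5402 0.5494]
0.22 [0.1181 0.1701] [0.5373 0.5396 0.5487]
0.24 [0.1169 0.1614] [0.5371 0.5392 0.5482]
0.26 [0.1165 0.1603] [0.5372 0.5391 0.5479]
0.28 [0.1144 0.1584] [0.5379 0.5424 0.548 ]
0.28120523510956846
```

View pics/s6.png

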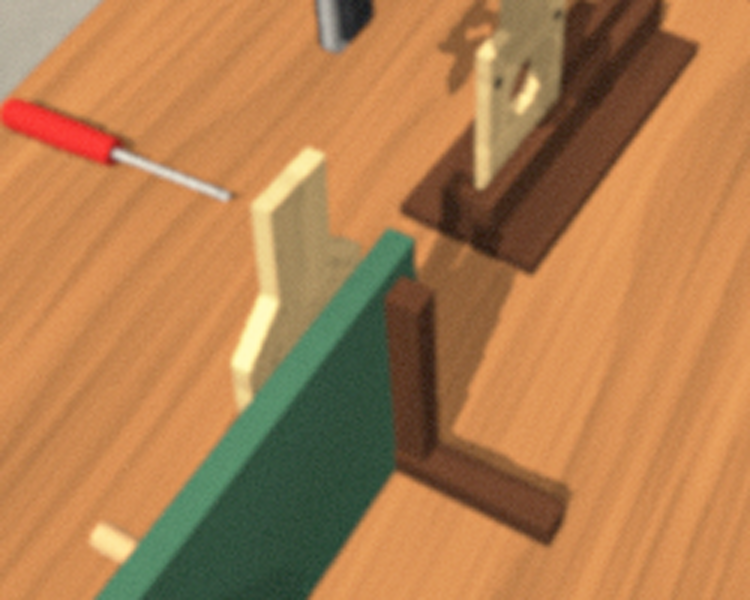

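The crop shows the template hanging on its own (stub top at (290,175)), but it is tilted about 4° or still swinging. I wait and measure again.

Request:
step_arm([
  [0,0,0,0,0,0],
  [0,0,0,0,0,0],
  [0,0,0,0,0,0],
  [0,0,0,0,0,0],
  [0,0,0,0,0,0],
  [0,0,0,0,0,0],
  [0,0,0,0,0,0],
  [0,0,0,0,0,0],
  [0,0,0,0,0,0],
  [0,0,0,0,0,0],
])

```text
time_s: 19.2
eef_pos: [0.5447, 0.1448, 0.3791]
tcp_rot: [2.295, 2.146, 0.0]
contact_force: [0.6, -0.5, 0.2]
opening: 0.0855
grasp_force: 0.0
```

Run:
```python
from h import *
def edges():
    im,d,W=cloud('side')
    h=cv2.cvtColor(im,cv2.COLOR_BGR2HSV)
    m=(W[...,0]>.53)&(W[...,0]<.58)&(W[...,1]>.05)&(W[...,1]<.25)&(W[...,2]>.08)&(W[...,2]<.3)&(h[...,0]>14)&(h[...,0]<35)
    p=W[m];zs=np.arange(.226,.276,.006);c=[]
    for z0 in zs:
        q=p[abs(p[:,2]-z0)<.004]; c.append(np.percentile(q[:,1],[3,97]))
    c=np.array(c);print(env.get_obs()['time_s'],'roll deg right/left edge',np.degrees(np.polyfit(zs,c,1)[0]).round(2),'mid y',c.mean().round(4))
for i in range(4): edges()
```

```text
19.25 roll deg right/left edge [-5.37 -4.61] mid y 0.1391
19.3 roll deg right/left edge [-6.04 -4.22] mid y 0.1389
19.35 roll deg right/left edge [-4.47 -4.64] mid y 0.139
19.4 roll deg right/left edge [-4.65 -3.96] mid y 0.1391
```

It is a static tilt of about 4.5° towards -y, held by friction. I regrip, lift 2 mm, rotate it upright about the screw, recentre and let go at light contact.

Request:
step_arm([
  [-0.24,0,1,0,0,0],
  [0,0,1,0,0,0],
  [0,0,1,0,0,0],
  [0,0,1,0,0,0],
  [0,0,1,0,0,0],
  [0,0,1,0,0,0],
  [0,0,0.6,0,0,0],
  [0,0,0.3,0,0,0],
  [0,0,0,0,0,0],
])

```text
time_s: 20.52
eef_pos: [0.5444, 0.14, 0.2412]
tcp_rot: [-2.295, -2.146, 0.0]
contact_force: [-0.4, 0.1, 0.1]
opening: 0.0854
grasp_force: 0.0
```

Request:
step_arm([
  [0,0,0,0,0,0],
  [0,0,0,0,0,0],
  [0,0,0,0,0,0],
  [0,0,0,0,0,0],
  [0,0,0,0,0,0],
  [0,0,0,0,0,0],
  [0,0,0,0,0,0],
  [0,0,0,0,0,0],
  [0,0,-0.1,0,0,0],
  [0,0,0,0,0,0],
], claw=1)

```text
time_s: 21.78
eef_pos: [0.5442, 0.14, 0.243]
tcp_rot: [-2.295, -2.145, 0.001]
contact_force: [-0.1, 0.7, -2.5]
opening: 0.0096
grasp_force: 51.0
```

Request:
step_arm([
  [0.15,0,0,0,-0.28,0],
  [0.15,0,0,0,-0.28,0],
  [0,0,0,0,0,0],
  [0,0,0,0,0,0],
  [0,0,0,0,0,0],
])

```text
time_s: 22.4
eef_pos: [0.5448, 0.1457, 0.243]
tcp_rot: [2.256, 2.108, -0.088]
contact_force: [0.5, -0.5, -2.6]
opening: 0.0095
grasp_force: 51.0
```

```bash
cat > e.py <<'E'
from h import *
im,d,W=cloud('side')
h=cv2.cvtColor(im,cv2.COLOR_BGR2HSV)
m=(W[...,0]>.53)&(W[...,0]<.58)&(W[...,1]>.05)&(W[...,1]<.25)&(W[...,2]>.17)&(W[...,2]<.3)&(h[...,0]>14)&(h[...,0]<35)
p=W[m]
for a,b in((.172,.198),(.226,.276)):
    zs=np.arange(a,b,.005);c=np.array([np.percentile(p[abs(p[:,2]-z0)<.004][:,1],[3,97]) for z0 in zs])
    print('roll',np.degrees(np.polyfit(zs,c,1)[0]).round(2),'mid',c.mean(0).round(4),c.mean().round(4))
rel([.545,.1443,.239],86.14)
E
python3 e.py
```

```text
roll [-157.07   34.2 ] mid [0.1138 0.2032] 0.1585
roll [29.9   0.36] mid [0.1496 0.167 ] 0.1583
tcp [0.5448 0.1457 0.243 ] Rx [ 0.0675  0.9947 -0.0777] Rz [-0.0053 -0.0775 -0.997 ] units [-0.05  0.02  0.2 ] t 22.45 f [-0.3  0.4 -2.5] op 0.009353202025832785 gf 50.96505403518677
turn [-0.     0.557 -0.003]
```

Request:
step_arm([
  [0,0,0.03,0,0,0],
  [0,0,0.03,0,0,0],
  [0,0,0,0,0,0],
  [0,0,0,0,0,0],
])

```text
time_s: 22.95
eef_pos: [0.5448, 0.1459, 0.2418]
tcp_rot: [2.255, 2.108, -0.088]
contact_force: [0.6, 0.2, -2.1]
opening: 0.0094
grasp_force: 51.0
```

Request:
step_arm([
  [0,0,0.03,0,0,0],
  [0,0,0,0,0,0],
  [0,0,0,0,0,0],
])

```text
time_s: 23.32
eef_pos: [0.5449, 0.1459, 0.2413]
tcp_rot: [2.255, 2.108, -0.088]
contact_force: [0.1, 0.1, 0.5]
opening: 0.0094
grasp_force: 51.5
```

Request:
step_arm([
  [0,0,0,0,0,0],
  [0,0,0,0,0,0],
  [0,0,0,0,0,0],
  [0,0,0,0,0,0],
], grip_force=20)

```text
time_s: 23.82
eef_pos: [0.5449, 0.1459, 0.2413]
tcp_rot: [2.255, 2.108, -0.088]
contact_force: [-0.4, -0.3, 3.3]
opening: 0.0094
grasp_force: 51.6
```

Request:
step_arm([
  [0,0,0,0,0,0],
  [0,0,0,0,0,0],
  [0,0,0,0,0,0],
  [0,0,0,0,0,0],
  [0,0,0,0,0,0],
  [0,0,0,0,0,0],
  [0,0,0,0,0,0],
], claw=0)

```text
time_s: 24.7
eef_pos: [0.5448, 0.1459, 0.2412]
tcp_rot: [2.255, 2.108, -0.088]
contact_force: [-0.4, 0.1, -0.1]
opening: 0.0853
grasp_force: 0.0
```

Request:
step_arm([
  [0,0,-0.5,0,0,0],
  [0,0,-1,0,0,0],
  [0,0,-1,0,0,0],
  [0,0,-1,0,0,0],
  [0,0,-1,0,0,0],
  [0,0,-1,0,0,0],
  [0,0,-1,0,0,0],
  [0,0,-0.5,0,0,0],
  [0,0,0,0,0,0],
  [0,0,0,0,0,0],
])

```text
time_s: 25.95
eef_pos: [0.5453, 0.1567, 0.38]
tcp_rot: [2.255, 2.109, -0.09]
contact_force: [-0.7, -0.1, -0.2]
opening: 0.0852
grasp_force: 0.0
```

```bash
python3 e.py; python3 e.py
python3 - <<'E'
from h import *
im,d=env.grab_frame('side')
cv2.imwrite('pics/s7.png',cv2.resize(im[30:330,150:450],None,fx=2,fy=2,interpolation=cv2.INTER_CUBIC)[:600])
E
```

```text
roll [-155.8    29.98] mid [0.1136 0.2023] 0.1579
roll [-4.47 -3.84] mid [0.1178 0.1613] 0.1395
tcp [0.5452 0.1567 0.3799] Rx [ 0.0669  0.9947 -0.0785] Rz [-0.0066 -0.0782 -0.9969] units [-0.06  0.04  7.07] t 26.0 f [ 0.6 -0.5  0.3] op 0.08562322174601535 gf 0.0
turn [-0.009  0.563  0.001]
roll [-153.56   10.66] mid [0.1132 0.1975] 0.1553
roll [-3.75 -4.04] mid [0.1178 0.1613] 0.1395
tcp [0.5453 0.1567 0.38  ] Rx [ 0.0669  0.9947 -0.0785] Rz [-0.0065 -0.0782 -0.9969] units [-0.06  0.04  7.08] t 26.05 f [0.2 0.  0.2] op 0.0851845631146273 gf 0.0
turn [-0.009  0.563  0.001]
```

View pics/s7.png

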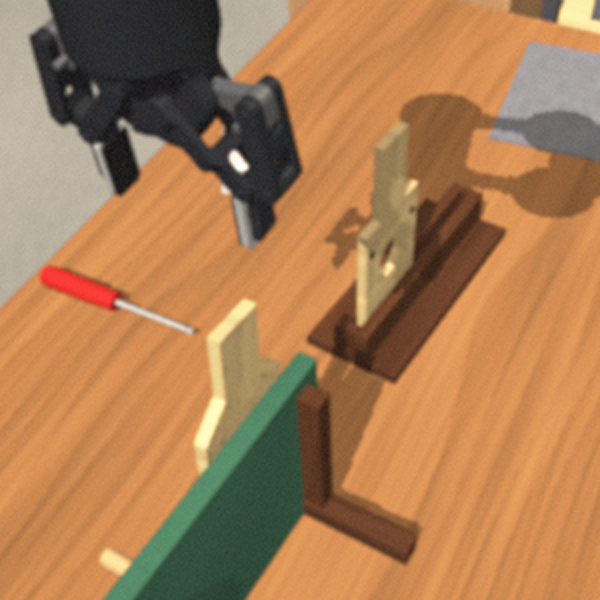

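The crop shows the plate hanging but leaning the same way again (about 4°), with the other template still in the rack. So the screw sits off-centre in the slot: tilt × CG distance (≈22 mm) gives about 1.6 mm towards +y. I regrip and shift the slot that far.

Request:
step_arm([
  [0,0,0,0,0.56,0],
  [-0.81,0,0.9,0,0,0],
  [0,0,1,0,0,0],
  [0,0,1,0,0,0],
  [0,0,1,0,0,0],
  [0,0,1,0,0,0],
  [0,0,1,0,0,0],
  [0,0,0.7,0,0,0],
  [0,0,0.33,0,0,0],
  [0,0,0,0,0,0],
])

```text
time_s: 27.35
eef_pos: [0.5444, 0.1406, 0.2421]
tcp_rot: [-2.295, -2.145, 0.0]
contact_force: [-0.2, 0.1, 0.5]
opening: 0.0853
grasp_force: 0.0
```

Request:
step_arm([
  [0,0,0,0,0,0],
  [0,0,0,0,0,0],
  [0,0,0,0,0,0],
  [0,0,0,0,0,0],
  [0,0,0,0,0,0],
  [0,0,0,0,0,0],
  [0,0,0,0,0,0],
  [0,0,-0.1,0,0,0],
  [0.17,0,0,0,-0.26,0],
  [0.17,0,0,0,-0.25,0],
], claw=1, grip_force=40)

```text
time_s: 28.6
eef_pos: [0.5448, 0.1474, 0.244]
tcp_rot: [2.258, 2.111, -0.082]
contact_force: [-1.0, -0.6, -1.1]
opening: 0.0095
grasp_force: 43.2
```

Request:
step_arm([
  [0,0,0,0,0,0],
  [0,0,0.03,0,0,0],
  [0,0,0.03,0,0,0],
  [0,0,0,0,0,0],
  [0,0,0,0,0,0],
])

```text
time_s: 29.22
eef_pos: [0.5449, 0.1472, 0.2429]
tcp_rot: [2.259, 2.111, -0.08]
contact_force: [-0.3, 0.5, -2.3]
opening: 0.0098
grasp_force: 43.2
```

Request:
step_arm([
  [0,0,0.03,0,0,0],
  [0,0,0,0,0,0],
  [0,0,0,0,0,0],
])

```text
time_s: 29.6
eef_pos: [0.545, 0.1473, 0.2423]
tcp_rot: [2.258, 2.112, -0.08]
contact_force: [-0.7, -0.2, 0.3]
opening: 0.0095
grasp_force: 43.7
```

Light contact; release and rise.

Request:
step_arm([
  [0,0,0,0,0,0],
  [0,0,0,0,0,0],
  [0,0,0,0,0,0],
  [0,0,0,0,0,0],
  [0,0,0,0,0,0],
  [0,0,0,0,0,0],
], claw=0)

```text
time_s: 30.35
eef_pos: [0.5449, 0.1473, 0.2422]
tcp_rot: [2.259, 2.112, -0.08]
contact_force: [0.1, -0.4, 1.2]
opening: 0.0855
grasp_force: 0.0
```

Request:
step_arm([
  [0,0,-0.5,0,0,0],
  [0,0,-1,0,0,0],
  [0,0,-1,0,0,0],
  [0,0,-1,0,0,0],
  [0,0,-1,0,0,0],
  [0,0,-1,0,0,0],
  [0,0,-1,0,0,0],
  [0,0,-0.5,0,0,0],
])

```text
time_s: 31.35
eef_pos: [0.5458, 0.1574, 0.3835]
tcp_rot: [2.258, 2.111, -0.078]
contact_force: [-0.7, 0.3, -1.2]
opening: 0.0857
grasp_force: 0.0
```

```bash
python3 e.py;python3 e.py
```

```text
roll [-157.69   -1.91] mid [0.1153 0.1954] 0.1553
roll [-0.44  0.24] mid [0.1253 0.168 ] 0.1466
tcp [0.546  0.1574 0.3841] Rx [ 0.0671  0.9953 -0.0704] Rz [-0.0022 -0.0704 -0.9975] units [-0.15 -0.02  7.28] t 31.4 f [-1.4 -0.6  1. ] op 0.08573084964007131 gf 0.0
turn [0.018 0.505 0.001]
roll [-157.47   29.19] mid [0.1155 0.2035] 0.1595
roll [-0.26 -0.53] mid [0.1249 0.168 ] 0.1464
tcp [0.5458 0.1573 0.383 ] Rx [ 0.0671  0.9952 -0.0706] Rz [-0.003  -0.0706 -0.9975] units [-0.14 -0.01  7.23] t 31.45 f [ 0.9  0.1 -0.7] op 0.08566396364229288 gf 0.0
turn [0.012 0.506 0.001]
```

Now upright (roll about 0°), so I hand it in.

```bash
python3 -c "
from cell import env
print(env.hand_in())"
```

```text
the job is handed in; nothing more can be done
None
```

The keyhole template hangs straight on the screw (tilt under about half a degree after two re-hangs to fix a 4° lean), the other template is still in the rack, and the job was handed in at about 31.5 s of the 42 s allowed; no verdict came back.

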